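Close the balloon-weight rack and show the tin to the stock reader

TASK

Put the balloon kit away ready for booking in: lay the blue cover flat on the grey rack of balloon weights so that its edges are flush with the rack's all round (either way round will do). Then stand the aluminium tin upright on the cover, centred on the white ring, to hold the cover down, with the orange label on the tin facing the dark window of the stock reader. Do not push the rack away from its place or tip the tin over, and leave the other things where they are.

Things in the scene. Friction and masses are not known exactly. Their poses are not given: they have to be found in the camera images.
- rack: Grey plastic open-topped slotted rack, loose but heavy (1.6 kg), 110 mm (its x) by 180 mm (its y), 45 mm high, walls 6 mm, six compartments each with a coloured balloon weight fixed below the rim. Origin: centre of its underside; z up. The cover rests on its rim, 45 mm above the origin.
- cover: Loose blue plastic plate, 110 mm (its x) by 180 mm (its y), 8 mm thick, 0.25 kg nominal, lying flat on the table, right side up. Origin: centre of its underside; z up. A white upright fin in the middle is its handle: 60 mm long along the cover's x, 12 mm thick along y, rising from 8 to 38 mm above the underside. A thin white ring, 68 mm across, is printed on its top towards its +y end.
- fin (a point): The middle of the cover's fin, 23 mm above the cover's underside, over the cover's centre; axes as the cover's.
- pad (a point): Centre of the white printed ring, on the cover's top face (8 mm above the underside), 52 mm from the cover's centre along its +y.
- tin: Loose closed round aluminium tin with a screw-top lid (shut, not to be unscrewed), 64 mm diameter, 90 mm high, 0.3 kg nominal, standing on the table. Origin: centre of its underside; z up. Its +x points from the axis through the middle of the orange label, which is 39 mm wide round the side; an orange stripe on the lid's top runs from the centre towards the same side.
- reader: White stock reader on a black foot, fixed, 70 mm deep, 80 mm wide, 90 mm high, standing beyond the rack. Origin: centre of its underside; its face with the dark window looks along its -x.
- window (a point): Centre of the reader's dark window with a red bar, 19 mm in front of the reader's origin and 64 mm above the table.
- dish: Green ceramic tea-light dish, 104 mm across, 32 mm high; a bystander. Origin: centre of its underside.
- inflator: Yellow plastic hand inflator lying on its side along its y, about 270 mm long, 52 mm high; a bystander. Origin: under its middle.
- spool: Red spool with white flanges, 72 mm across, 55 mm high; a bystander. Origin: centre of its underside.
- spare_weight: Spare brass-coloured balloon weight, 52 mm across, 56 mm high; a bystander. Origin: centre of its underside.
Things that resemble listed ones, but are neither listed nor needed, are in the scene too. There is more than one size of the cover; the job needs the smaller.

How it is judged:
On the way:
1. the cover lies flush on the rack, let go (x of cover in the frame of rack between -0.005 and 0.005 m and y of cover in the frame of rack between -0.005 and 0.005 m and z of cover in the frame of rack between 0.041 and 0.049 m and angle between the x axis of cover and the x axis of rack, either way round below 0.05 rad and angle between cover's own z axis and vertical below 0.04 rad and contact force between cover and the fingers below 0.1 N), for 0.2 s.
At the end, for the whole second after the job is handed in: Cover flat on the rim, centred within 5 mm each way and square within 0.05 rad (either way round); tin upright on it within 12 mm of the ring's centre, its label direction passing within 55 mm of the reader's window; rack within 20 mm of its start; all at rest (x of cover in the frame of rack between -0.005 and 0.005 m and y of cover in the frame of rack between -0.005 and 0.005 m and z of cover in the frame of rack between 0.041 and 0.049 m and angle between the x axis of cover and the x axis of rack, either way round below 0.05 rad and angle between cover's own z axis and vertical below 0.04 rad and horizontal distance between tin and pad below 0.012 m and z of tin in the frame of cover between 0.004 and 0.012 m and angle between tin's own z axis and vertical below 0.06 rad and x of window in the frame of tin above 0.1 m and y of window in the frame of tin between -0.055 and 0.055 m and distance of rack from where it was at the start of the episode below 0.02 m and linear speed of each of tin, cover below 0.02 m/s); the robot touches nothing.
It fails at once if the tin is tipped over (angle between tin's own z axis and vertical above 0.6 rad).
It fails at once if a bystander is moved more than 30 mm (distance of any of dish, inflator, spool, spare_weight from where it was at the start of the episode above 0.03 m).
It also fails if it takes over 64 s, if anything falls off the work surface, if the arm or the gripper's body presses on something with over 40 N, if the wrist force passes 120 N, or if a joint passes its speed limit or range.

ROBOT

A 7-joint arm with a two-finger parallel gripper is mounted at the origin on the work surface. World frame = base frame: x ahead of the robot, y to its left, z up, the work surface at z = 0. Lengths are in m, angles in rad, forces in N, time in s.
With the tool pointing down it reaches from about 0.35 to 0.775 m from the base axis. Payload 3.1 kg.
Tool frame: the origin (TCP) lies on the centre line of the jaws, within the pads' length; the fingertips stand 22 mm ahead of it and the grasp point (between the pads) lies 3 mm ahead of it (nose_length is the distance from the TCP to the fingertips, in m); z points along the fingers, y is the direction in which the jaws open and shut (so a half turn about z gives the same grasp; the last joint's range is limited). The gripper opens to 85 mm and grips with 20 to 120 N. Pads are 22 mm wide; open, the fingers measure 114 mm over their backs; the gripper's body (76 mm by 85 mm) begins 54 mm behind the grasp point. The pads swing forward as they close: fully open they stand 13 mm farther back than shut.
Start: joints at [1.218, 0.311, 0.014, 1.512, -0.004, 1.319, -0.027], TCP at [0.168, -0.524, 0.253] pointing down, gripper open.
Joint ranges: [-2.7, 2.7], [-0.3, 1.91], [-1.27, 1.3], [0.12, 2.57], [-1.44, 4.58], [0.2, 2.03], [-3.05, 3.05]. Speed limits (rad/s): [2.79, 2.79, 3.14, 3.14, 3.14, 3.14, 3.14].

INTERFACE

Orientations are given as a 3x3 rotation matrix whose columns are the frame's x, y, z axes.
In Python, from cell import * gives the robot as it stands.
- The arm moves only by the tool jog_arm, never from a script. Its argument "increments" is one flat list of numbers, 7 for each row, row after row: the finger opening in mm, from 0 to 85.4, then the shift along the tool's x, y, z in units of 40 mm (1.0 is 40 mm), then the turn, a rotation vector about the tool's x, y, z in units of 5 degrees (1.0 is 5 degrees). A call has 1 to 10 rows; each row is the pose to reach, as a shift and turn from the pose measured when the call began, along the tool's axes at that moment; what a row does not reach only later rows make up. A row lasts 1/10 s, in which the tool goes at most 50 mm and 8.59 degrees, less where a joint would pass 70% of its speed; a pose out of reach is approached as far as the arm can. A call with a gripper value outside its range is refused whole. The fingers move at their own pace and stop on an object; the grip force is fixed at half the most. Time passes only in rows, so rows that repeat a pose let the fingers close. It gives the time, the measured TCP pose, the force and the opening at its end, in the units of the state.
- read_state(): the state, without advancing time (a new reading comes with each control period).
- camera(name): name is "scene" or "top" or "wrist"; returns the picture (384x512x3 uint8, red, green, blue); there is no depth.
- camera_model(name): a dict with "K" (3x3 intrinsics, pixels), "rvec" (rotation vector, rad) and "tvec" (3), from world to camera coordinates, as OpenCV has them; the wrist camera has in their place "hand_eye" (4x4, takes a point from camera to tool coordinates, whose origin is the TCP and whose axes are the flange's). Camera axes: x right, y down, z forward; pixel columns grow to the right and rows downward; lengths in m; the calibration is good to about 2 mm. A picture is of the moment at which its call begins: read the wrist's pose just before it. camera_model takes no time and is no camera call.
- job_done(): hands the job in, once; it reports no verdict.
The state is a dict: "clock": time; "qpos": joint angles; "dq": joint speeds; "joint_torque": joint torques, N m; "position": TCP position; "tcp_rot": TCP orientation; "contact_force": force on the tool from outside, world axes, zero at the start; "moment": the same for the moment, N m; "grip_width": opening from 0.0 (shut) to 1.0 (fully open).
Only numpy, scipy, OpenCV 4.12 (cv2) and the standard library are available. Lean on these libraries where they do the work, as an engineer would, in place of code of your own. Each camera call takes 0.05 s, during which the arm holds its last target. There are 200 camera calls.

## Working session

There is one attempt and no reset: what is moved stays moved. The work goes in short steps, Python scripts to look and compute and a tool call to move; the robot and the scene stay as the last step left them, time stands still between calls to the robot, and variables do not carry over. Pictures are saved under pics/ and viewed, about 8 in all and at most 12, crops included, and the job is handed in when it is done.

Besides the shell and the picture viewer there is one more tool, called after "Request:" in YAML: its name, and indented under it one key for each argument. jog_arm: Moves the arm, as the interface text tells. Its arguments: {"type":"object","properties":{"increments":{"type":"array"}},"required":["increments"]}

```bash
ls; mkdir -p pics; cat > h.py <<'E'
from cell import *
import numpy as np, cv2
def save(n,im): cv2.imwrite('pics/'+n,cv2.cvtColor(im,cv2.COLOR_RGB2BGR))
def pose(name):
    m=camera_model(name);K=np.array(m['K'],float)
    if 'hand_eye' in m:
        s=read_state();T=np.eye(4);T[:3,:3]=s['tcp_rot'];T[:3,3]=s['position']
        W=T@np.array(m['hand_eye']);return K,W[:3,:3],W[:3,3]
    R=cv2.Rodrigues(np.array(m['rvec'],float))[0];t=np.array(m['tvec'],float).ravel()
    return K,R.T,-R.T@t
def cast(P,px,z):
    K,R,c=P;px=np.atleast_2d(px).astype(float)
    d=np.c_[px,np.ones(len(px))]@np.linalg.inv(K).T@R.T
    return c+d*((z-c[2])/d[:,2])[:,None]
def proj(P,X):
    K,R,c=P;p=(np.atleast_2d(X)-c)@R@K.T;return p[:,:2]/p[:,2:]
E
python3 - <<'E'
from h import *
a=camera('top');b=camera('scene');save('top0.png',a);save('scene0.png',b)
for n in('top','scene'):print(pose(n))
print(read_state())
E
```

```text
pics
(array([[442.87931893,   0.        , 260.27118356],
       [  0.        , 442.87931893, 186.0775469 ],
       [  0.        ,   0.        ,   1.        ]]), array([[ 0.00583519, -0.98409555,  0.17754407],
       [-0.99993469, -0.00748689, -0.00863446],
       [ 0.00982638, -0.17748209, -0.98407497]]), array([0.24659062, 0.02278035, 1.47688833]))
(array([[405.28035598,   0.        , 247.24932843],
       [  0.        , 405.28035598, 195.24297788],
       [  0.        ,   0.        ,   1.        ]]), array([[ 0.57691316,  0.51616228, -0.63304637],
       [ 0.81677198, -0.37157236,  0.44138136],
       [-0.00739812, -0.77169325, -0.63595188]]), array([ 1.21511376, -0.4956088 ,  0.79266362]))
{'clock': 0.1, 'qpos': array([ 1.21831197,  0.311609  ,  0.01400896,  1.51292543, -0.00439874,
        1.31924486, -0.02720908]), 'dq': array([-3.31215441e-04, -1.21137553e-03, -7.81530781e-05, -3.05356730e-03,
        1.06251848e-03, -1.52921163e-03, -3.38569389e-04]), 'joint_torque': array([ 2.59556464e-04, -3.80853045e+01,  1.46444603e-01, -2.31240588e+01,
        1.23394275e-02,  8.10536934e-03,  1.26710418e-05]), 'position': array([ 0.16800469, -0.52304544,  0.25233827]), 'tcp_rot': array([[ 9.52077933e-01,  3.05854618e-01, -7.49763039e-04],
       [ 3.05855522e-01, -9.52075792e-01,  2.02135407e-03],
       [-9.55907629e-05, -2.15380577e-03, -9.99997676e-01]]), 'contact_force': array([-0.34893069,  0.43575231,  0.28727904]), 'moment': array([ 0.03406346,  0.03809236, -0.0402566 ]), 'grip_width': 0.9983620749379745}
```

View pics/top0.png

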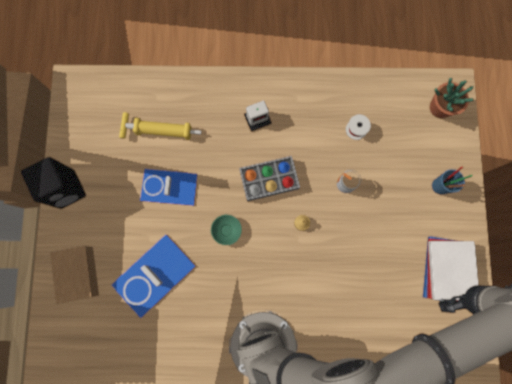

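View pics/scene0.png

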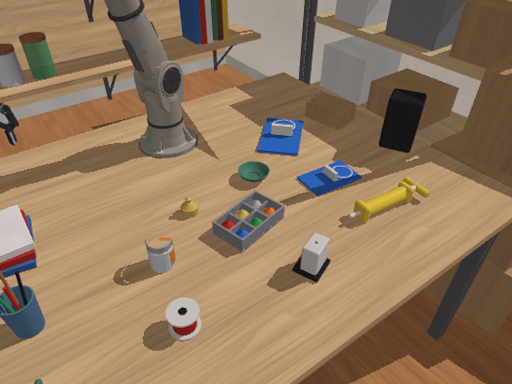

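Top view: small cover at (169,187), with its ring at the left; rack (270,180), tin (346,183), reader (258,115). The large cover at (155,275) is a decoy. Now I'll measure these.

```bash
cat >> h.py <<'E'
def rect(P,mask,z,roi):
    x0,y0,x1,y1=roi;m=np.zeros_like(mask);m[y0:y1,x0:x1]=mask[y0:y1,x0:x1]
    c=max(cv2.findContours(m,cv2.RETR_EXTERNAL,cv2.CHAIN_APPROX_NONE)[0],key=cv2.contourArea)
    w=cast(P,c[:,0,:],z)[:,:2]
    r=cv2.minAreaRect((w*1000).astype(np.float32));return r,cv2.boxPoints(r)
E
python3 - <<'E'
from h import *
P=pose('top');a=cv2.imread('pics/top0.png');h=cv2.cvtColor(a,cv2.COLOR_BGR2HSV)
blue=cv2.inRange(h,(100,150,60),(125,255,255))
print('cover',rect(P,blue,0.008,(135,160,205,212)))
# rack: not wood hue
wood=cv2.inRange(h,(8,50,60),(24,170,255))
m=cv2.morphologyEx(255-wood,cv2.MORPH_OPEN,np.ones((3,3)))
m=cv2.morphologyEx(m,cv2.MORPH_CLOSE,np.ones((9,9)))
print('rack',rect(P,m,0.045,(232,150,308,208)))
for n,px in dict(tin=(346,183),readertop=(257,109)).items():print(n,cast(P,[px],0.09))
print('ring',cast(P,[(155,185)],.008))
crop=cv2.resize(a[90:220,230:380],None,fx=4,fy=4,interpolation=cv2.INTER_CUBIC)
s=cv2.imread('pics/scene0.png');c2=cv2.resize(s[215:285,120:200],None,fx=2.5,fy=2.5)
print(crop.shape);o=crop.copy();o[-175:,:200]=c2;cv2.imwrite('pics/c1.png',o)
E
```

```text
cover (((506.99267578125, 318.034423828125), (173.04794311523438, 101.41082763671875), 85.152587890625), array([[449.15714, 236.10464],
       [550.20526, 227.53519],
       [564.82825, 399.9642 ],
       [463.7801 , 408.53366]], dtype=float32))
rack (((532.733642578125, -19.305213928222656), (113.04508209228516, 179.67532348632812), 13.877565383911133), array([[ 456.3136 ,   54.35331],
       [ 499.40833, -120.07737],
       [ 609.1537 ,  -92.96374],
       [ 566.05896,   81.46694]], dtype=float32))
tin [[ 0.50887434 -0.26301443  0.09      ]]
readertop [[0.7540136  0.02285925 0.09      ]]
ring [[0.51259236 0.36403673 0.008     ]]
(520, 600, 3)
```

View pics/c1.png

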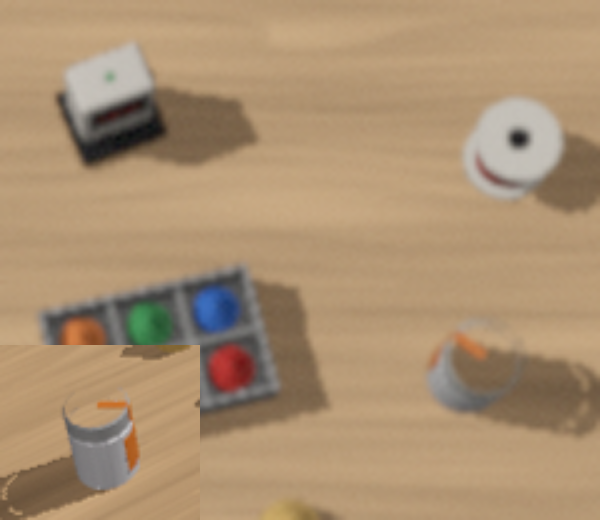

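Tin crop: lid centre at about px (350.5,178.7), stripe pointing up-left, so the label yaw is about 58°. The reader's window faces the rack side. I'll write a move helper and go above the cover.

```bash
cat >> h.py <<'E'
from scipy.spatial.transform import Rotation as Ro
def down(yaw): # tool z down, tool x at yaw (deg)
    c,s=np.cos(np.radians(yaw)),np.sin(np.radians(yaw));return np.array([[c,s,0],[s,-c,0],[0,0,-1.]])
def go(p,yaw,q=None):
    s=read_state();R=np.array(s['tcp_rot']);q=q or s
    sh=R.T@(np.array(p)-s['position'])/.04
    tu=np.degrees(Ro.from_matrix(R.T@down(yaw)).as_rotvec())/5
    print('row',np.round(np.r_[sh,tu],3),'t',round(s['clock'],2),'pos',np.round(s['position'],4),'yaw',round(np.degrees(np.arctan2(R[1,0],R[0,0])),2),'F',np.round(s['contact_force'],1),'w',round(s['grip_width'],3))
E
python3 - <<'E'
from h import *
print(camera_model('wrist'))
print(cast(pose('top'),[(350.5,178.7)],.09))
go([.50,-.10,.28],-5); go([.50,.30,.28],-5)
E
```

```text
{'K': array([[332.18449899,   0.        , 250.77290553],
       [  0.        , 332.18449899, 188.3910786 ],
       [  0.        ,   0.        ,   1.        ]]), 'hand_eye': array([[-2.60613088e-05, -9.64460663e-01, -2.64226473e-01,
         6.67933713e-02],
       [ 9.99999939e-01,  6.66245385e-05, -3.41820608e-04,
         3.37999086e-04],
       [ 3.47276497e-04, -2.64226466e-01,  9.64460603e-01,
        -1.19612527e-01],
       [ 0.00000000e+00,  0.00000000e+00,  0.00000000e+00,
         1.00000000e+00]])}
[[ 0.52298071 -0.27783509  0.09      ]]
row [ 1.1137e+01 -7.5320e+00 -6.7600e-01 -2.4000e-02  6.0000e-03  4.5620e+00] t 0.1 pos [ 0.168  -0.523   0.2523] yaw 17.81 F [-0.3  0.4  0.3] w 0.998
row [ 1.4195e+01 -1.7053e+01 -6.5600e-01 -2.4000e-02  6.0000e-03  4.5620e+00] t 0.1 pos [ 0.168  -0.523   0.2523] yaw 17.81 F [-0.3  0.4  0.3] w 0.998
```

Request:
jog_arm:
  increments: [85, 11.1, -7.5, -0.7, 0, 0, 4.56, 85, 11.1, -7.5, -0.7, 0, 0, 4.56, 85, 11.1, -7.5, -0.7, 0, 0, 4.56, 85, 11.1, -7.5, -0.7, 0, 0, 4.56, 85, 11.1, -7.5, -0.7, 0, 0, 4.56, 85, 11.1, -7.5, -0.7, 0, 0, 4.56, 85, 11.1, -7.5, -0.7, 0, 0, 4.56, 85, 11.1, -7.5, -0.7, 0, 0, 4.56, 85, 11.1, -7.5, -0.7, 0, 0, 4.56, 85, 11.1, -7.5, -0.7, 0, 0, 4.56]

```text
clock: 1.1
position: [0.4728, -0.1341, 0.2785]
tcp_rot: [[0.996, -0.087, -0.001], [-0.087, -0.996, 0.002], [-0.001, -0.002, -1.0]]
contact_force: [-0.2, -0.4, -0.1]
grip_width: 0.993
```

```bash
python3 - <<'E'
from h import *
go([.50,.0,.28],-5); go([.49,.318,.25],-5)
E
```

```text
row [ 3.84e-01 -3.40e+00 -3.10e-02 -1.90e-02  1.50e-02 -1.00e-03] t 1.1 pos [ 0.4728 -0.1341  0.2785] yaw -5.01 F [-0.2 -0.4 -0.1] w 0.993
row [-5.5800e-01 -1.1297e+01  7.3400e-01 -1.9000e-02  1.5000e-02 -1.0000e-03] t 1.1 pos [ 0.4728 -0.1341  0.2785] yaw -5.01 F [-0.2 -0.4 -0.1] w 0.993
```

Request:
jog_arm:
  increments: [85, 1.4, -3.0, 0, 0, 0, 0, 85, 1.4, -3.0, 0, 0, 0, 0, 85, 1.4, -3.0, 0, 0, 0, 0, 85, 1.4, -3.0, 0, 0, 0, 0, 85, 1.4, -3.0, 0, 0, 0, 0]

```text
clock: 1.6
position: [0.5389, -0.0189, 0.2779]
tcp_rot: [[0.996, -0.085, -0.003], [-0.085, -0.996, 0.001], [-0.003, -0.001, -1.0]]
contact_force: [-0.4, -0.2, -0.2]
grip_width: 0.995
```

```bash
python3 - <<'E'
from h import *
P=pose('wrist');a=camera('wrist');save('w1.png',a);np.savez('w1.npz',K=P[0],R=P[1],c=P[2])
print(np.round(P[2],3), read_state()['dq'].max())
go([.53,.318,.25],-5)
E
```

```text
[ 0.606 -0.025  0.397] 0.025572308652768713
row [-9.590e-01 -8.414e+00  7.060e-01 -3.000e-03  3.300e-02 -1.200e-02] t 1.65 pos [ 0.5386 -0.0206  0.278 ] yaw -5.06 F [-0.  -0.6 -0.3] w 0.999
```

View pics/w1.png

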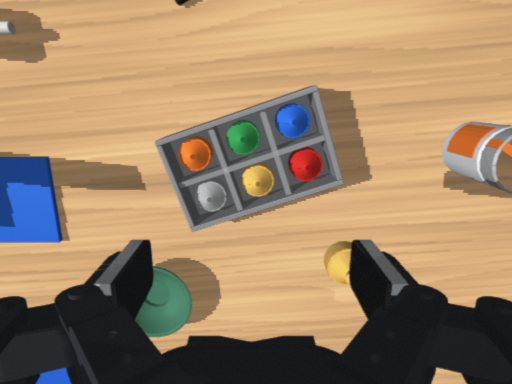

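Wrist view: rack rim corners at about (157,141), (316,86), (342,184), (194,229), seen nearly from above. I'll fit the rim.

```bash
cat >> h.py <<'E'
def rackfit(f,npz,roi,z=.045):
    d=np.load(npz);P=(d['K'],d['R'],d['c']);a=cv2.imread(f);h=cv2.cvtColor(a,cv2.COLOR_BGR2HSV)
    m=cv2.inRange(h,(0,0,60),(179,50,255));r,b=rect(P,m,z,roi);print('rack',r,b);return b
E
python3 - <<'E'
from h import *
rackfit('pics/w1.png','w1.npz',(130,70,365,240))
E
```

```text
rack ((537.7305297851562, -17.962974548339844), (110.20841217041016, 178.78236389160156), 13.833160400390625) [[ 462.8515     55.660343]
 [ 505.5976   -117.93662 ]
 [ 612.60956   -91.58629 ]
 [ 569.86346    82.01067 ]]
```

Request:
jog_arm:
  increments: [85, -0.2, -8.4, 0.7, 0, 0, 0, 85, -0.2, -8.4, 0.7, 0, 0, 0, 85, -0.2, -8.4, 0.7, 0, 0, 0, 85, -0.2, -8.4, 0.7, 0, 0, 0, 85, -0.2, -8.4, 0.7, 0, 0, 0, 85, -0.2, -8.4, 0.7, 0, 0, 0, 85, -0.2, -8.4, 0.7, 0, 0, 0, 85, -0.2, -8.4, 0.7, 0, 0, 0, 85, -0.2, -8.4, 0.7, 0, 0, 0, 85, -0.2, -8.4, 0.7, 0, 0, 0]

```text
clock: 2.65
position: [0.5616, 0.3113, 0.2501]
tcp_rot: [[0.996, -0.093, -0.002], [-0.093, -0.996, -0.002], [-0.002, 0.002, -1.0]]
contact_force: [0.7, 0.2, 0.1]
grip_width: 0.992
```

```bash
python3 - <<'E'
from h import *
P=pose('wrist');a=camera('wrist');save('w2.png',a);np.savez('w2.npz',K=P[0],R=P[1],c=P[2])
h=cv2.cvtColor(a,cv2.COLOR_RGB2HSV)
print(np.round(P[2],3));go([.507,.318,.1],-5)
E
```

```text
[0.628 0.305 0.37 ]
row [-1.369 -0.045  3.761  0.021  0.018 -0.067] t 2.7 pos [0.5616 0.3114 0.2504] yaw -5.33 F [ 0.4 -1.8  0.1] w 0.995
```

View pics/w2.png

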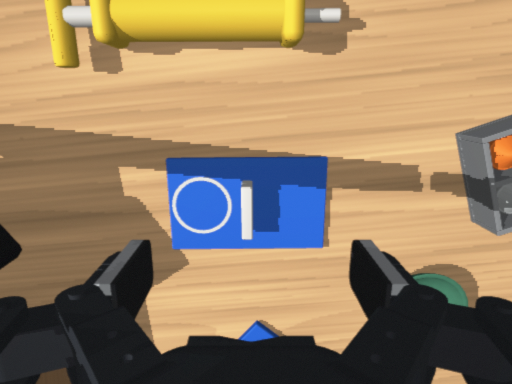

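Wrist view: the small cover spans (167,157) to (326,247), with the ring at the left (+y) and the fin at about (247,210). I'll fit it.

```bash
cat >> h.py <<'E'
def coverfit(f,npz,roi,z):
    d=np.load(npz);P=(d['K'],d['R'],d['c']);h=cv2.cvtColor(cv2.imread(f),cv2.COLOR_BGR2HSV)
    m=cv2.inRange(h,(100,150,40),(130,255,255));r,b=rect(P,m,z,roi);print('cover',r,b)
    x0,y0,x1,y1=roi;w=np.zeros_like(m);w[y0:y1,x0:x1]=cv2.inRange(h,(0,0,150),(179,60,255))[y0:y1,x0:x1]
    for c in cv2.findContours(w,cv2.RETR_EXTERNAL,cv2.CHAIN_APPROX_NONE)[0]:
        if cv2.contourArea(c)>100:
            (u,v),_,_=cv2.minAreaRect(c);print('white',cv2.contourArea(c),(u,v),cast(P,[(u,v)],z),cv2.minAreaRect((cast(P,c[:,0],z+.03)[:,:2]*1000).astype(np.float32)))
E
python3 - <<'E'
from h import *
coverfit('pics/w2.png','w2.npz',(155,145,340,257),.008)
E
```

```text
cover ((510.9195251464844, 319.82598876953125), (177.7726287841797, 108.34800720214844), 85.13667297363281) [[449.40485 235.85252]
 [557.3628  226.66685]
 [572.4342  403.79944]
 [464.47626 412.9851 ]]
white 490.0 (246.0, 212.5) [[0.50084335 0.32179198 0.008     ]] ((510.8188171386719, 320.4817810058594), (10.636143684387207, 57.09340286254883), 84.6868667602539)
white 2520.5 (201.25006103515625, 204.75001525878906) [[0.51496998 0.37188631 0.008     ]] ((523.9405517578125, 366.14935302734375), (62.003780364990234, 60.73015594482422), 84.6412124633789)
```

```bash
python3 - <<'E'
from h import *
go([.511,.320,.036],-4.9)
E
```

```text
row [-1.272 -0.107  5.361  0.021  0.018 -0.087] t 2.7 pos [0.5616 0.3114 0.2504] yaw -5.33 F [ 0.4 -1.8  0.1] w 0.995
```

Request:
jog_arm:
  increments: [85, -1.27, -0.1, 0.5, 0, 0, -0.09, 85, -1.27, -0.1, 1.5, 0, 0, -0.09, 85, -1.27, -0.1, 2.5, 0, 0, -0.09, 85, -1.27, -0.1, 3.5, 0, 0, -0.09, 70, -1.27, -0.1, 4.3, 0, 0, -0.09, 60, -1.27, -0.1, 4.8, 0, 0, -0.09, 50, -1.27, -0.1, 5.1, 0, 0, -0.09, 50, -1.27, -0.1, 5.3, 0, 0, -0.09, 50, -1.27, -0.1, 5.36, 0, 0, -0.09, 50, -1.27, -0.1, 5.36, 0, 0, -0.09]

```text
clock: 3.7
position: [0.5118, 0.3198, 0.0369]
tcp_rot: [[0.996, -0.086, -0.0], [-0.086, -0.996, -0.001], [-0.0, 0.001, -1.0]]
contact_force: [0.3, 0.2, 0.4]
grip_width: 0.583
```

```bash
python3 - <<'E'
from h import *
go([.511,.320,.036],-4.9)
E
```

```text
row [-0.02  -0.004  0.021  0.011  0.003 -0.003] t 3.7 pos [0.5118 0.3198 0.0369] yaw -4.92 F [0.3 0.2 0.4] w 0.583
```

Close, then lift straight up.

Request:
jog_arm:
  increments: [0, 0, 0, 0, 0, 0, 0, 0, 0, 0, 0, 0, 0, 0, 0, 0, 0, 0, 0, 0, 0, 0, 0, 0, 0, 0, 0, 0, 0, 0, 0, 0, 0, 0, 0, 0, 0, 0, 0, 0, 0, 0, 0, 0, 0, 0, 0, 0, 0]

```text
clock: 4.4
position: [0.5125, 0.3202, 0.038]
tcp_rot: [[0.996, -0.086, 0.001], [-0.086, -0.996, -0.0], [0.001, 0.0, -1.0]]
contact_force: [-0.1, -1.7, 5.5]
grip_width: 0.123
```

Request:
jog_arm:
  increments: [0, 0, 0, -0.3, 0, 0, 0, 0, 0, 0, -1, 0, 0, 0, 0, 0, 0, -2, 0, 0, 0, 0, 0, 0, -3, 0, 0, 0, 0, 0, 0, -4, 0, 0, 0, 0, 0, 0, -4, 0, 0, 0]

```text
clock: 5.0
position: [0.5149, 0.3231, 0.205]
tcp_rot: [[0.996, -0.085, 0.012], [-0.086, -0.996, 0.007], [0.011, -0.008, -1.0]]
contact_force: [1.1, 0.3, -2.6]
grip_width: 0.124
```

```bash
python3 - <<'E'
from h import *
go([.538,-.018,.18],13.8)
E
```

```text
row [ 1.299  8.452  0.569 -0.075 -0.145 -3.741] t 5.0 pos [0.5149 0.3231 0.205 ] yaw -4.91 F [ 1.1  0.3 -2.6] w 0.124
```

Request:
jog_arm:
  increments: [0, 1.3, 8.45, 0.3, -0.07, -0.14, -3.74, 0, 1.3, 8.45, 0.3, -0.07, -0.14, -3.74, 0, 1.3, 8.45, 0.3, -0.07, -0.14, -3.74, 0, 1.3, 8.45, 0.3, -0.07, -0.14, -3.74, 0, 1.3, 8.45, 0.3, -0.07, -0.14, -3.74, 0, 1.3, 8.45, 0.3, -0.07, -0.14, -3.74, 0, 1.3, 8.45, 0.3, -0.07, -0.14, -3.74, 0, 1.3, 8.45, 0.3, -0.07, -0.14, -3.74, 0, 1.3, 8.45, 0.3, -0.07, -0.14, -3.74, 0, 1.3, 8.45, 0.3, -0.07, -0.14, -3.74]

```text
clock: 6.0
position: [0.5371, -0.016, 0.1899]
tcp_rot: [[0.971, 0.241, -0.002], [0.241, -0.971, 0.002], [-0.001, -0.003, -1.0]]
contact_force: [0.2, 0.7, -3.3]
grip_width: 0.121
```

```bash
python3 - <<'E'
from h import *
go([.538,-.018,.14],13.8)
P=pose('wrist');a=camera('wrist');save('w3.png',a);np.savez('w3.npz',K=P[0],R=P[1],c=P[2])
E
```

```text
row [ 0.012  0.056  1.248 -0.029  0.011  0.025] t 6.0 pos [ 0.5371 -0.016   0.1899] yaw 13.92 F [ 0.2  0.7 -3.3] w 0.121
```

View pics/w3.png

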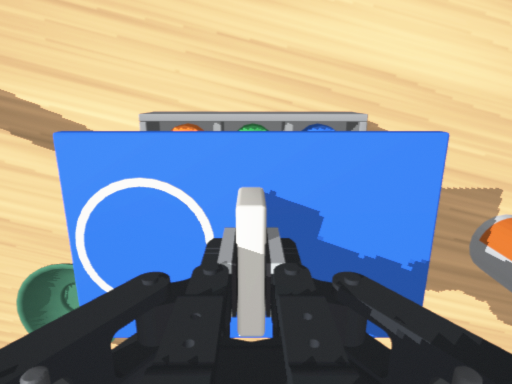

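Wrist view: cover's far edge runs (56,132) to (447,132), and the rack's far rim edge (140,114) to (367,114). I'll compare these edges in the tool frame.

```bash
cat > edge.py <<'E'
from h import *
import sys
def edges(f,npz,zc,zr=.045,yaw=13.83):
    d=np.load(npz);P=(d['K'],d['R'],d['c']);h=cv2.cvtColor(cv2.imread(f),cv2.COLOR_BGR2HSV)
    B=cv2.inRange(h,(100,150,40),(130,255,255))
    n,l,st,_=cv2.connectedComponentsWithStats(B);i=1+np.argmax(st[1:,4]);B=(l==i)
    G=cv2.inRange(h,(0,0,60),(179,50,255))>0
    v=np.array([np.cos(np.radians(yaw)),np.sin(np.radians(yaw))]);u=np.array([-v[1],v[0]])
    def fit(M,name,z,colr,rowr):
        cols=np.arange(*colr);top=np.array([np.argmax(M[:,c]) for c in cols])
        w=cast(P,np.c_[cols,top],z)[:,:2]
        q=cv2.fitLine(w.astype(np.float32),cv2.DIST_HUBER,0,1e-4,1e-4).ravel()
        rows=np.arange(*rowr);L=[np.argmax(M[r]) for r in rows];Rr=[M.shape[1]-np.argmax(M[r][::-1]) for r in rows]
        wl=cast(P,np.c_[L,rows],z)[:,:2];wr=cast(P,np.c_[Rr,rows],z)[:,:2]
        a=np.degrees(np.arctan2(q[1],q[0]))%180-90
        print(name,'yaw',round(a,2),'far edge v',np.median(w@v).round(4),'left u',np.median(wl@u).round(4),'right u',np.median(wr@u).round(4),'width',np.median(wl@u-wr@u).round(4))
        return a,np.median(w@v)-.055,(np.median(wl@u)+np.median(wr@u))/2
    return fit,B,G,u,v
E
python3 - <<'E'
from edge import *
fit,B,G,u,v=edges('pics/w3.png','w3.npz',0)
zc=.190-.030
c=fit(B,'cover',zc,(75,430),(150,240))
G[:100]=0;G[:,:125]=0;G[:,385:]=0;G[131:]=0
r=fit(G,'rack',.045,(155,355),(116,128))
print(c,r,'need shift v,u',r[1]-c[1],r[2]-c[2]);print('first rack est',np.array([.5377,-.01796])@v,np.array([.5377,-.01796])@u)
s=read_state();p=np.array(s['position'][:2]);print('tcp v,u',p@v,p@u)
E
```

```text
cover yaw 14.0 far edge v 0.57 left u -0.056 right u -0.2325 width 0.1765
rack yaw 13.93 far edge v 0.5734 left u -0.0563 right u -0.2347 width 0.1785
(np.float32(13.99762), np.float64(0.5149580273464416), np.float64(-0.14425646702778877)) (np.float32(13.930534), np.float64(0.5183791802619421), np.float64(-0.14549795198622137)) need shift v,u 0.0034211529155004916 -0.0012414849584325982
first rack est 0.5178184815494961 -0.14597216092726079
tcp v,u 0.5179452308860412 -0.14358314027896496
```

```bash
python3 - <<'E'
from edge import *
a=cv2.imread('pics/w3.png',0);print(a[106:126,200],a[106:126,300])
fit,B,G,u,v=edges('pics/w3.png','w3.npz',0)
go(np.r_[.5206*v-.1449*u,.105],13.9)
E
```

```text
[226 223 217 213 205 165 120 127 178 182 179 179 177 175 164 116 112 114
 112 112] [212 210 217 220 217 182 122 127 176 182 181 179 178 176 167 121 113 112
 112 113]
row [ 0.067  0.038  2.13  -0.025  0.006  0.018] t 6.05 pos [ 0.5373 -0.0156  0.1902] yaw 13.99 F [ 0.1  0.1 -2.4] w 0.13
```

Correcting for the visible side walls still gives a shift of about +2.9 mm in v and −1.3 mm in u. Descend to 20 mm above the rim.

Request:
jog_arm:
  increments: [0, 0.07, 0.04, 0.6, 0, 0, 0.02, 0, 0.07, 0.04, 1.2, 0, 0, 0.02, 0, 0.07, 0.04, 1.7, 0, 0, 0.02, 0, 0.07, 0.04, 2.1, 0, 0, 0.02, 0, 0.07, 0.04, 2.2, 0, 0, 0.02, 0, 0.07, 0.04, 2.2, 0, 0, 0.02, 0, 0.07, 0.04, 2.2, 0, 0, 0.02]

```text
clock: 6.75
position: [0.5411, -0.0154, 0.1031]
tcp_rot: [[0.97, 0.242, 0.001], [0.242, -0.97, 0.002], [0.001, -0.002, -1.0]]
contact_force: [0.1, 0.3, -2.3]
grip_width: 0.122
```

```bash
python3 - <<'E'
from edge import *
P=pose('wrist');a=camera('wrist');save('w4.png',a);np.savez('w4.npz',K=P[0],R=P[1],c=P[2])
fit,B,G,u,v=edges('pics/w4.png','w4.npz',0)
go(np.r_[.5207*v-.1449*u,.088],13.9)
E
```

```text
row [-0.03   0.009  0.384 -0.02  -0.022  0.01 ] t 6.8 pos [ 0.5413 -0.0156  0.1034] yaw 13.95 F [-0.3 -0.2 -2.9] w 0.126
```

View pics/w4.png

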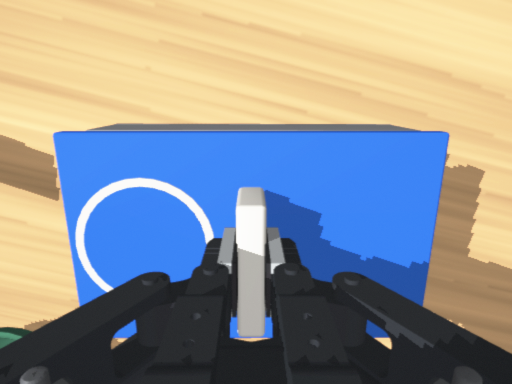

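Wrist view: cover edge at row 130. The rack's far wall shows at rows 124–130, with its base corners at (117,124) and (390,124), which I can use for a check.

```bash
python3 - <<'E'
from edge import *
d=np.load('w4.npz');P=(d['K'],d['R'],d['c']);a=cv2.imread('pics/w4.png')
g=cv2.cvtColor(a,cv2.COLOR_BGR2GRAY);print(g[119:136,200],g[119:136,320]);print(a[119:136,250,0]);
v=np.array([np.cos(np.radians(13.9)),np.sin(np.radians(13.9))]);u=np.array([-v[1],v[0]])
for px,z in [((200,123.7),0),((320,123.7),0),((117,124),0),((390,124),0),((56,131),.0735),((447,131),.0735)]:
    w=cast(P,[px],z)[0,:2];print(px,(w@v).round(4),(w@u).round(4))
print('cam',P[2][:2]@v,P[2])
for e in(.055,):
  for s in(.09,-.09):print('pred rim corner',proj(P,np.r_[(.5169+e)*v+(-.1455+s)*u,.045]))
E
```

```text
[228 228 226 221 188 124 113 113 112 113 126 153 100 103 123 128 128] [213 216 220 221 211 131 111 112 112 113 118 131  93 102 122 125 126]
[169 167 167 161 144 129 115 113 115 115 127 160 178 219 245 247 247]
(200, 123.7) 0.5717 -0.1113
(320, 123.7) 0.5718 -0.1906
(117, 124) 0.5714 -0.0565
(390, 124) 0.5717 -0.2367
(56, 131) 0.5738 -0.0583
(447, 131) 0.5741 -0.2323
cam 0.5881762028393991 [6.05884059e-01 1.43867979e-04 2.22834608e-01]
pred rim corner [[ 81.90125068 129.47940283]]
pred rim corner [[421.91252806 130.00011001]]
```

Base edge: rack centre v=0.5167, u≈−0.146. The cover needs about −1 mm in both v and u. Lower gently.

Request:
jog_arm:
  increments: [0, -0.03, 0.025, 0.15, 0, 0, 0, 0, -0.03, 0.025, 0.3, 0, 0, 0, 0, -0.03, 0.025, 0.4, 0, 0, 0, 0, -0.03, 0.025, 0.43, 0, 0, 0, 0, -0.03, 0.025, 0.43, 0, 0, 0, 0, -0.03, 0.025, 0.43, 0, 0, 0]

```text
clock: 7.4
position: [0.5405, -0.0169, 0.0862]
tcp_rot: [[0.971, 0.241, 0.002], [0.241, -0.971, 0.002], [0.002, -0.002, -1.0]]
contact_force: [0.1, 0.8, -3.0]
grip_width: 0.125
```

```bash
python3 - <<'E'
from edge import *
fit,B,G,u,v=edges('pics/w4.png','w4.npz',0)
go(np.r_[.5207*v-.1455*u,.083],13.9)
E
```

```text
row [-0.002 -0.002  0.08  -0.02  -0.024  0.009] t 7.4 pos [ 0.5405 -0.0169  0.0862] yaw 13.94 F [ 0.1  0.8 -3. ] w 0.125
```

Not in contact yet; lower 3 mm more.

Request:
jog_arm:
  increments: [0, 0, 0, 0.03, 0, 0, 0, 0, 0, 0, 0.06, 0, 0, 0, 0, 0, 0, 0.08, 0, 0, 0, 0, 0, 0, 0.08, 0, 0, 0]

```text
clock: 7.8
position: [0.5405, -0.0168, 0.0831]
tcp_rot: [[0.971, 0.241, 0.002], [0.241, -0.971, 0.002], [0.002, -0.002, -1.0]]
contact_force: [0.2, -0.2, -2.9]
grip_width: 0.127
```

Request:
jog_arm:
  increments: [0, 0, 0, 0.02, 0, 0, 0, 0, 0, 0, 0.04, 0, 0, 0, 0, 0, 0, 0.04, 0, 0, 0]

```text
clock: 8.1
position: [0.5406, -0.0168, 0.0829]
tcp_rot: [[0.971, 0.241, 0.002], [0.241, -0.971, 0.002], [0.002, -0.001, -1.0]]
contact_force: [-3.8, -0.7, 6.5]
grip_width: 0.123
```

Contact. Release, then rise and look.

Request:
jog_arm:
  increments: [15, 0, 0, -0.01, 0, 0, 0, 30, 0, 0, -0.02, 0, 0, 0, 60, 0, 0, -0.02, 0, 0, 0, 60, 0, 0, -0.02, 0, 0, 0, 60, 0, 0, -0.5, 0, 0, 0, 60, 0, 0, -1.5, 0, 0, 0, 60, 0.4, 0, -2.7, 0, 0, 0, 85, 0.7, 0, -3.7, 0, 0, 0, 85, 0.7, 0, -4.5, 0, 0, 0, 85, 0.7, 0, -4.8, 0, 0, 0]

```text
clock: 9.1
position: [0.5694, -0.0097, 0.279]
tcp_rot: [[0.97, 0.241, 0.009], [0.241, -0.97, 0.002], [0.009, 0.0, -1.0]]
contact_force: [0.3, 0.2, -0.2]
grip_width: 0.995
```

Request:
jog_arm:
  increments: [85, 0, 0, 0, 0, 0, 0, 85, 0, 0, 0, 0, 0, 0]

```text
clock: 9.3
position: [0.5689, -0.0098, 0.2779]
tcp_rot: [[0.97, 0.241, 0.008], [0.241, -0.97, 0.002], [0.008, 0.0, -1.0]]
contact_force: [-0.1, 0.3, -1.0]
grip_width: 0.994
```

```bash
python3 - <<'E'
from h import *
P=pose('wrist');a=camera('wrist');save('w5.png',a);np.savez('w5.npz',K=P[0],R=P[1],c=P[2]);print(np.round(P[2],3))
coverfit('pics/w5.png','w5.npz',(120,60,400,260),.053)
go([.523,-.278,.25],13.8)
E
```

```text
[0.633 0.006 0.398]
cover ((539.1588745117188, -17.443954467773438), (107.36164855957031, 177.4471435546875), 13.968143463134766) [[ 465.64908    55.698463]
 [ 508.48172  -116.50158 ]
 [ 612.6687    -90.58637 ]
 [ 569.83606    81.61367 ]]
white 580.0 (250.5, 198.5) [[ 0.53291752 -0.01869003  0.053     ]] ((540.8744506835938, -16.873682022094727), (62.98900604248047, 11.137672424316406), 13.71077823638916)
white 2867.5 (202.5, 193.5) [[0.52587398 0.03293476 0.053     ]] ((534.485595703125, 30.523948669433594), (60.57716369628906, 60.31986618041992), 13.17941665649414)
row [-2.723e+00  6.230e+00  6.590e-01 -2.000e-03 -6.900e-02  3.200e-02] t 9.35 pos [ 0.5684 -0.0099  0.2771] yaw 13.96 F [-0.2  0.4 -0.7] w 0.997
```

View pics/w5.png

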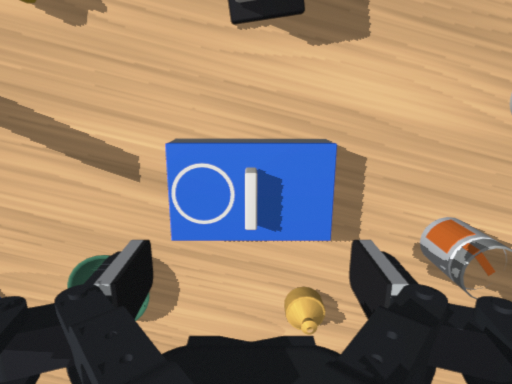

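Cover looks flush: its rectangle centre is (0.539,−0.017) at 14.0°, against the rack at (0.538,−0.018) and 13.9°. The ring is at (0.526,0.033), as expected. Next, look at the tin from above.

Request:
jog_arm:
  increments: [85, -1.6, 6.2, 0, 0, 0, 0, 85, -1.6, 6.2, 0, 0, 0, 0, 85, -1.6, 6.2, 0, 0, 0, 0, 85, -1.6, 6.2, 0, 0, 0, 0, 85, -1.6, 6.2, 0, 0, 0, 0, 85, -1.6, 6.2, 0, 0, 0, 0, 85, -1.6, 6.2, 0, 0, 0, 0, 85, -1.6, 6.2, 0, 0, 0, 0]

```text
clock: 10.15
position: [0.5659, -0.264, 0.2751]
tcp_rot: [[0.97, 0.243, 0.003], [0.243, -0.97, 0.005], [0.004, -0.004, -1.0]]
contact_force: [-0.3, -0.2, 0.0]
grip_width: 0.997
```

```bash
python3 - <<'E'
from h import *
go([.523,-.278,.15],13.8)
P=pose('wrist');a=camera('wrist');save('w6.png',a);np.savez('w6.npz',K=P[0],R=P[1],c=P[2]);print(np.round(P[2],3))
h=cv2.cvtColor(a,cv2.COLOR_RGB2HSV)
m=cv2.inRange(h,(5,190,120),(18,255,255))
for c in cv2.findContours(m,cv2.RETR_EXTERNAL,cv2.CHAIN_APPROX_NONE)[0]:
    if cv2.contourArea(c)>30:print(cv2.contourArea(c),cv2.minAreaRect(c))
E
```

```text
row [-1.139  0.089  3.121 -0.043 -0.051  0.054] t 10.15 pos [ 0.5659 -0.264   0.2751] yaw 14.07 F [-0.3 -0.2  0. ] w 0.997
[ 0.63  -0.249  0.395]
169.5 ((244.83375549316406, 204.07742309570312), (26.801773071289062, 7.4057536125183105), 49.08561706542969)
116.0 ((239.5146942138672, 177.691162109375), (7.88893461227417, 28.6402645111084), 59.036251068115234)
```

View pics/w6.png

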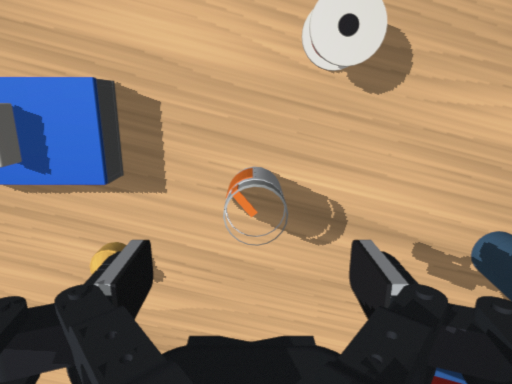

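Wrist view: lid rim circle spans columns 223–288 and rows 180–245, centre about (255.5,212.5). The stripe runs up-left from the centre to (235,194).

```bash
python3 - <<'E'
from h import *
d=np.load('w6.npz');P=(d['K'],d['R'],d['c'])
L=cast(P,[(223,212),(288,212),(255.5,245),(255.5,180),(255.5,212.5)],.09)[:,:2];print(L.round(4),np.linalg.norm(L[0]-L[1]),np.linalg.norm(L[2]-L[3]))
a=cv2.imread('pics/w6.png');h=cv2.cvtColor(a,cv2.COLOR_BGR2HSV);m=cv2.inRange(h,(5,190,120),(18,255,255));m[:190]=0
m[:,:225]=0;m[:,270:]=0
c=max(cv2.findContours(m,0,1)[0],key=cv2.contourArea)
w=cast(P,c[:,0],.09)[:,:2];q=cv2.fitLine(w.astype(np.float32),2,0,.01,.01).ravel();t=(w-L[4])@q[:2]
print('stripe dir',np.degrees(np.arctan2(q[1],q[0])),t.min(),t.max(), q)
# reader from scene0: red bar / dark window
s=cv2.imread('pics/top0.png');Pt=pose('top')
print('window px cast z.064',cast(Pt,[(230+118/4,90+112/4)],.064), 'reader top',cast(Pt,[(230+110/4,90+77/4)],.09))
for y in(60,40):go([*L[4],.068],y)
E
```

```text
[[ 0.5209 -0.2471]
 [ 0.5363 -0.3082]
 [ 0.4949 -0.2862]
 [ 0.5595 -0.2698]
 [ 0.5281 -0.2778]] 0.06299815086534044 0.06662007212527365
stripe dir 54.72618 -7.439456691960652e-05 0.026321714553050737 [ 0.57748467  0.81640154  0.5341733  -0.26562023]
window px cast z.064 [[0.73212539 0.01430071 0.064     ]] reader top [[0.75316764 0.02121081 0.09      ]]
row [-1.045e+00  1.350e-01  5.186e+00 -9.000e-03 -7.200e-02 -9.167e+00] t 10.2 pos [ 0.5664 -0.2632  0.2757] yaw 14.17 F [ 0.3  0.9 -0.8] w 0.994
row [-1.045  0.135  5.186 -0.021 -0.068 -5.167] t 10.2 pos [ 0.5664 -0.2632  0.2757] yaw 14.17 F [ 0.3  0.9 -0.8] w 0.994
```

Tin centre is (0.528,−0.278) with label yaw 54.7°. The required yaw is about −5°. I'll grasp at yaw 40° and place at yaw −20°.

Request:
jog_arm:
  increments: [85, -1.04, 0.13, 1, 0, -0.07, -5.17, 85, -1.04, 0.13, 2, 0, -0.07, -5.17, 85, -1.04, 0.13, 2.5, 0, -0.07, -5.17, 85, -1.04, 0.13, 2.5, 0, -0.07, -5.17, 85, -1.04, 0.13, 2.5, 0, -0.07, -5.17, 85, -1.04, 0.13, 2.5, 0, -0.07, -5.17]

```text
clock: 10.8
position: [0.5297, -0.2772, 0.1778]
tcp_rot: [[0.766, 0.643, 0.003], [0.643, -0.766, 0.0], [0.003, 0.002, -1.0]]
contact_force: [0.2, -0.1, -0.3]
grip_width: 0.998
```

```bash
python3 - <<'E'
from h import *
go([.528,-.278,.066],40)
E
```

```text
row [-5.300e-02 -1.800e-02  2.794e+00  2.200e-02 -2.900e-02  2.000e-03] t 10.8 pos [ 0.5297 -0.2772  0.1778] yaw 40.01 F [ 0.2 -0.1 -0.3] w 0.998
```

Request:
jog_arm:
  increments: [85, -0.05, -0.02, 0.6, 0, -0.03, 0, 85, -0.05, -0.02, 1.2, 0, -0.03, 0, 85, -0.05, -0.02, 1.8, 0, -0.03, 0, 85, -0.05, -0.02, 2.4, 0, -0.03, 0, 85, -0.05, -0.02, 2.7, 0, -0.03, 0, 85, -0.05, -0.02, 2.8, 0, -0.03, 0, 85, -0.05, -0.02, 2.8, 0, -0.03, 0]

```text
clock: 11.5
position: [0.5289, -0.2779, 0.0666]
tcp_rot: [[0.766, 0.643, 0.002], [0.643, -0.766, -0.002], [0.0, 0.003, -1.0]]
contact_force: [0.0, 0.1, 0.1]
grip_width: 0.992
```

Request:
jog_arm:
  increments: [75, 0, 0, 0, 0, 0, 0, 68, 0, 0, 0, 0, 0, 0, 60, 0, 0, 0, 0, 0, 0, 50, 0, 0, 0, 0, 0, 0, 50, 0, 0, 0, 0, 0, 0]

```text
clock: 12.0
position: [0.5296, -0.2773, 0.0683]
tcp_rot: [[0.766, 0.643, 0.004], [0.643, -0.766, -0.002], [0.002, 0.004, -1.0]]
contact_force: [-1.2, 1.8, 5.9]
grip_width: 0.742
```

```bash
python3 - <<'E'
from h import *
go([.528,-.278,.066],40);go([.528,-.278,.19],40)
E
```

```text
row [-0.043 -0.014  0.056  0.046 -0.02   0.003] t 12.0 pos [ 0.5296 -0.2773  0.0683] yaw 40.02 F [-1.2  1.8  5.9] w 0.742
row [-3.700e-02 -1.000e-03 -3.044e+00  4.600e-02 -2.000e-02  3.000e-03] t 12.0 pos [ 0.5296 -0.2773  0.0683] yaw 40.02 F [-1.2  1.8  5.9] w 0.742
```

Request:
jog_arm:
  increments: [45, 0, 0, -0.3, 0, 0, 0, 45, 0, 0, -0.9, 0, 0, 0, 45, 0, 0, -1.7, 0, 0, 0, 45, 0, 0, -2.5, 0, 0, 0, 45, 0, 0, -3.0, 0, 0, 0, 45, 0, 0, -3.0, 0, 0, 0]

```text
clock: 12.6
position: [0.5315, -0.2782, 0.1924]
tcp_rot: [[0.766, 0.643, 0.011], [0.643, -0.766, -0.006], [0.005, 0.012, -1.0]]
contact_force: [0.5, -0.5, -4.0]
grip_width: 0.738
```

```bash
python3 - <<'E'
from h import *
go([.526,.033,.19],-20)
E
```

```text
row [ 4.8950e+00 -6.0490e+00  1.1000e-02  9.6000e-02 -1.2300e-01  1.1998e+01] t 12.6 pos [ 0.5315 -0.2782  0.1924] yaw 39.99 F [ 0.5 -0.5 -4. ] w 0.738
```

Request:
jog_arm:
  increments: [45, 4.9, -6.05, 0, 0.1, -0.12, 12, 45, 4.9, -6.05, 0, 0.1, -0.12, 12, 45, 4.9, -6.05, 0, 0.1, -0.12, 12, 45, 4.9, -6.05, 0, 0.1, -0.12, 12, 45, 4.9, -6.05, 0, 0.1, -0.12, 12, 45, 4.9, -6.05, 0, 0.1, -0.12, 12, 45, 4.9, -6.05, 0, 0.1, -0.12, 12, 45, 4.9, -6.05, 0, 0.1, -0.12, 12, 45, 4.9, -6.05, 0, 0.1, -0.12, 12, 45, 4.9, -6.05, 0, 0.1, -0.12, 12]

```text
clock: 13.6
position: [0.5255, 0.0319, 0.1892]
tcp_rot: [[0.94, -0.342, -0.002], [-0.342, -0.94, -0.001], [-0.002, 0.001, -1.0]]
contact_force: [0.2, -0.2, -3.3]
grip_width: 0.738
```

```bash
python3 - <<'E'
from h import *
go([.526,.033,.135],-20)
P=pose('wrist');a=camera('wrist');save('w7.png',a);np.savez('w7.npz',K=P[0],R=P[1],c=P[2])
E
```

```text
row [ 0.006 -0.032  1.355  0.016  0.018 -0.004] t 13.6 pos [0.5255 0.0319 0.1892] yaw -20.02 F [ 0.2 -0.2 -3.3] w 0.738
```

View pics/w7.png

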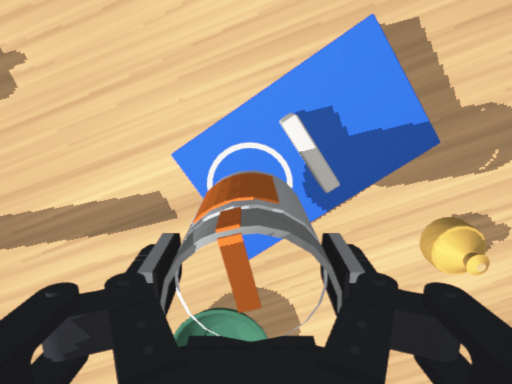

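Wrist view: tin held upright with its label facing up-left (yaw about −5°), lid centred between the jaws. Lower it onto the ring.

Request:
jog_arm:
  increments: [45, 0.01, -0.03, 0.5, 0, 0, 0, 45, 0.01, -0.03, 1.0, 0, 0, 0, 45, 0.01, -0.03, 1.4, 0, 0, 0, 45, 0.01, -0.03, 1.6, 0, 0, 0, 45, 0.01, -0.03, 1.66, 0, 0, 0, 45, 0.01, -0.03, 1.66, 0, 0, 0]

```text
clock: 14.25
position: [0.5266, 0.0321, 0.1231]
tcp_rot: [[0.939, -0.344, -0.001], [-0.344, -0.939, -0.001], [-0.001, 0.001, -1.0]]
contact_force: [1.0, -0.5, -3.3]
grip_width: 0.737
```

Request:
jog_arm:
  increments: [45, 0, 0, 0.02, 0, 0, 0, 45, 0, 0, 0.04, 0, 0, 0, 45, 0, 0, 0.04, 0, 0, 0]

```text
clock: 14.55
position: [0.527, 0.0321, 0.1221]
tcp_rot: [[0.939, -0.344, -0.0], [-0.344, -0.939, -0.001], [-0.0, 0.001, -1.0]]
contact_force: [-0.3, -0.1, -2.7]
grip_width: 0.737
```

Request:
jog_arm:
  increments: [45, 0, 0, 0.02, 0, 0, 0, 45, 0, 0, 0.04, 0, 0, 0, 45, 0, 0, 0.04, 0, 0, 0]

```text
clock: 14.85
position: [0.5272, 0.0323, 0.1213]
tcp_rot: [[0.939, -0.344, 0.001], [-0.344, -0.939, -0.001], [0.001, 0.0, -1.0]]
contact_force: [-1.6, -0.5, 2.6]
grip_width: 0.737
```

Request:
jog_arm:
  increments: [68, 0, 0, 0, 0, 0, 0, 76, 0, 0, 0, 0, 0, 0, 85, 0, 0, 0, 0, 0, 0, 85, 0, 0, 0, 0, 0, 0, 85, 0, 0, -0.3, 0, 0, 0, 85, 0, 0, -1.0, 0, 0, 0, 85, 0, 0, -2.0, 0, 0, 0, 85, 0, 0, -3.0, 0, 0, 0, 85, 0.6, 0, -3.7, 0, 0, 0, 85, 0.9, 0, -3.7, 0, 0, 0]

```text
clock: 15.85
position: [0.5649, 0.0198, 0.2759]
tcp_rot: [[0.939, -0.345, 0.013], [-0.345, -0.939, -0.001], [0.013, -0.004, -1.0]]
contact_force: [0.1, -0.2, 0.7]
grip_width: 0.998
```

Request:
jog_arm:
  increments: [85, 0.7, 0, 0, 0, 0, 0, 85, 0.7, 0, 0, 0, 0, 0, 85, 0.7, 0, 0, 0, 0, 0]

```text
clock: 16.15
position: [0.5912, 0.01, 0.2767]
tcp_rot: [[0.938, -0.345, 0.013], [-0.345, -0.939, -0.0], [0.013, -0.004, -1.0]]
contact_force: [-0.3, -0.9, -0.6]
grip_width: 0.998
```

```bash
python3 - <<'E'
from h import *
P=pose('wrist');a=camera('wrist');save('w8.png',a);np.savez('w8.npz',K=P[0],R=P[1],c=P[2]);go([.6,.0,.3],-20)
b=camera('scene');save('s8.png',b)
o=np.hstack([cv2.resize(a,(420,315)),cv2.resize(b[150:300,180:380],(380,285)).copy() if 0 else cv2.copyMakeBorder(cv2.resize(b[150:300,180:380],(380,285)),0,30,0,0,0)])
save('c8.png',o)
E
```

```text
row [ 0.318  0.166 -0.585 -0.049 -0.137 -0.027] t 16.2 pos [0.5907 0.0106 0.2765] yaw -20.14 F [-1.1  0.5  0.7] w 0.998
```

View pics/c8.png

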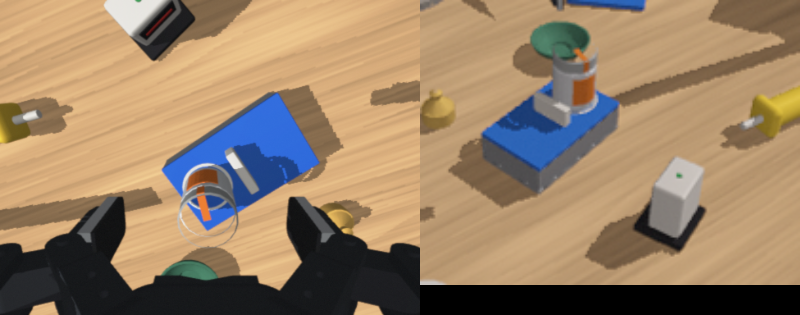

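Final views: tin standing on the ring end with the label towards the reader, and the cover seated on the rack. One enlarged crop to check centring.

```bash
python3 - <<'E'
from h import *
a=cv2.imread('pics/w8.png');cv2.imwrite('pics/c9.png',cv2.resize(a[100:310,190:400],None,fx=2.8,fy=2.8,interpolation=cv2.INTER_CUBIC))
d=np.load('w8.npz');P=(d['K'],d['R'],d['c'])
h=cv2.cvtColor(a,cv2.COLOR_BGR2HSV);m=cv2.inRange(h,(100,150,40),(130,255,255));m[280:]=0
c=max(cv2.findContours(m,0,1)[0],key=cv2.contourArea)
r=cv2.minAreaRect((cast(P,c[:,0],.053)[:,:2]*1000).astype(np.float32));print(r)
for s,z in(((.5267,.033),.053),((.5267,.033),.143)):
    t=np.linspace(0,2*np.pi,8,0)
    print((((proj(P,np.c_[s[0]+.032*np.cos(t),s[1]+.032*np.sin(t),0*t+z]))-[190,100])*2.8).round().tolist())
E
```

```text
((539.2200927734375, -17.503799438476562), (109.20875549316406, 177.23721313476562), 13.822141647338867)
[[146.0, 283.0], [100.0, 324.0], [99.0, 382.0], [141.0, 424.0], [202.0, 426.0], [247.0, 388.0], [251.0, 330.0], [209.0, 286.0]]
[[136.0, 372.0], [76.0, 424.0], [75.0, 498.0], [130.0, 551.0], [210.0, 554.0], [269.0, 506.0], [275.0, 432.0], [220.0, 375.0]]
```

View pics/c9.png

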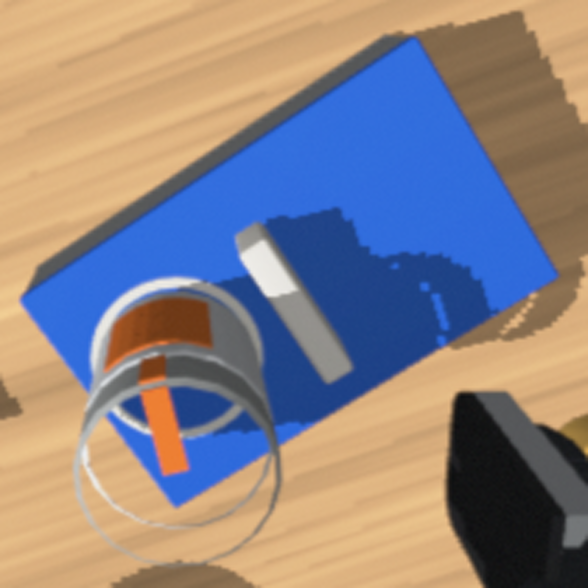

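```bash
python3 -c "
from cell import *
print(job_done())"
```

```text
the job is handed in; nothing more can be done
None
```

The job is handed in at about 16 s on the clock, with every check I made inside the limits; `job_done()` gives no verdict.

I laid the small blue cover on the rack and let it go. Then I stood the tin on its ring, label towards the reader, and moved the gripper clear.

| Check | Measured | Compared with | Limit |
|---|---|---|---|
| Cover centre | (0.539, −0.0175) | rack (0.538, −0.018), measured before placing | within 5 mm each way |
| Cover angle | 13.8° | rack 13.8–13.9° | within 0.05 rad (2.9°) |
| Tin on the ring | about 2 mm off | ring centre (0.527, 0.033) | 12 mm |
| Label direction | about −5° | about −5° needed to face the window | about ±14° |

- **Label:** I worked out the direction from the tin's starting angle and the turn I gave it. The last pictures agree by eye, but I did not measure it again.
- **Rack and other things:** after release I did not measure the rack separately. Nothing else looked moved in the last pictures, and the arm felt only light contact forces.
- **Disagreement:** the first top-camera fixes on the rack and cover were 4–5 mm off the wrist camera's in x. I used the wrist values because the sizes they gave were closer to the real ones.

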